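# Sweep the steel nuts into the trough and shut its lid

## Task

On the sorting tray lie three steel nuts and one brass nut. Without picking anything up, sweep the three steel nuts across the deck with the fingertips so that they drop into the trough, leaving the brass nut where it lies, then push the blue lid over with a fingertip and down until it lies flat shut over the trough. Leave the other things on the bench alone.

Things in the scene. Friction and masses are not known exactly. Their poses are not given: they have to be found in the camera images.
- tray: grey sheet-metal sorting tray screwed to the bench, dark green level deck with its top at z = 50 mm. Origin on the bench under the tray, z up; x along the trough, y from the trough across the deck. Deck: x -122..122, y -50..122 mm. A rim, 12 mm higher, 3 mm thick, bounds it at x = -122 and 122 (from y = -30 on) and y = 122. The side y = -50 is open over the trough
- trough (a point): centre of the trough's white floor: tray x 0, y -75, z 5 mm; axes as the tray's. The trough is open above, inside x -122..122, y -100..-50 mm of the tray, its walls as high as the deck; it holds the nuts lying any way, even two stacked. Outside its outer wall (tray y -103) 60 mm of bench are free but for the open lid leaning there
- tray_lid (a joint): angle of the trough's blue lid, rad: 0 shut (level on the deck's edge), 1.57 upright, 2.05 leaning back, away from the deck. Hinge axis along the tray's x at y -106, z 50 mm. Lid 238 mm long, 3 mm thick (these lie above the axis when shut), reaching 71 mm from the axis. The hinge is stiff (0.06 N m): the lid stays where it is left and needs 1 to 2 N at its edge all the way
- lid_edge (a point): middle of the lid's rolled free edge (5.6 mm thick), 68 mm from the hinge axis
- nut_a: steel hexagon nut, 24 mm across flats, 27.7 mm across corners, 18 mm high, 15 mm bore, 30 to 60 g, lying flat on the tray's deck at the start; origin at the nut's centre, 9 mm above its underside, z along the bore
- nut_b: steel hexagon nut, 24 mm across flats, 27.7 mm across corners, 18 mm high, 15 mm bore, 30 to 60 g, lying flat on the tray's deck at the start; origin at the nut's centre, 9 mm above its underside, z along the bore
- nut_c: steel hexagon nut, 24 mm across flats, 27.7 mm across corners, 18 mm high, 15 mm bore, 30 to 60 g, lying flat on the tray's deck at the start; origin at the nut's centre, 9 mm above its underside, z along the bore
- nut_brass: brass hexagon nut, 24 mm across flats, 27.7 mm across corners, 18 mm high, 15 mm bore, 30 to 60 g, lying flat on the tray's deck at the start; origin at the nut's centre, 9 mm above its underside, z along the bore; it stays on the deck
- holder_0: orange-gold nozzle holder, 122 mm long, 21 mm thick, lying on the bench left of the tray, origin under its middle; leave alone
- holder_2: orange-gold nozzle holder like the other; leave alone
- marker: marker pen, white with a blue cap, 131 x 16 mm, lying behind the tray; leave alone
- pliers: red-handled pliers, 152 x 42 x 12 mm, lying right of the tray, origin under the middle; leave alone
- caliper: digital caliper, 223 x 72 x 10 mm, lying front left on the bench, origin under the middle; leave alone

How it is judged:
On the way, in this order (a step that is already met when the one before it is completed fails the run):
1. the three steel nuts lie in the trough, the brass nut still on the deck (y of nut_a in the frame of tray between -0.101 and -0.05 m and z of nut_a in the frame of tray between 0 and 0.045 m and x of nut_a in the frame of tray between -0.122 and 0.122 m and y of nut_b in the frame of tray between -0.101 and -0.05 m and z of nut_b in the frame of tray between 0 and 0.045 m and x of nut_b in the frame of tray between -0.122 and 0.122 m and y of nut_c in the frame of tray between -0.101 and -0.05 m and z of nut_c in the frame of tray between 0 and 0.045 m and x of nut_c in the frame of tray between -0.122 and 0.122 m and z of nut_brass in the frame of tray between 0.052 and 0.068 m and y of nut_brass in the frame of tray above -0.026 m and distance of nut_brass from where it was at the start of the episode below 0.04 m), for 0.2 s.
2. the lid is shut over them (value of joint tray_lid below 0.05 rad and y of nut_a in the frame of tray between -0.101 and -0.05 m and z of nut_a in the frame of tray between 0 and 0.045 m and x of nut_a in the frame of tray between -0.122 and 0.122 m and y of nut_b in the frame of tray between -0.101 and -0.05 m and z of nut_b in the frame of tray between 0 and 0.045 m and x of nut_b in the frame of tray between -0.122 and 0.122 m and y of nut_c in the frame of tray between -0.101 and -0.05 m and z of nut_c in the frame of tray between 0 and 0.045 m and x of nut_c in the frame of tray between -0.122 and 0.122 m), for 0.2 s.
At the end, for the whole second after the job is handed in: all three steel nuts lie at rest in the trough (centres inside its walls, at least 5 mm below the deck), the brass nut lies on the deck within 40 mm of its start and clear of the lid, and the lid is shut (joint under 0.05 rad) (all of step 2 and z of nut_brass in the frame of tray between 0.052 and 0.068 m and y of nut_brass in the frame of tray above -0.026 m and distance of nut_brass from where it was at the start of the episode below 0.04 m and linear speed of each of nut_a, nut_b, nut_c, nut_brass below 0.02 m/s); the robot touches nothing.
It fails at once if a nut is picked up (its centre more than 26 mm above the deck; at rest it is 9 mm above) (z of any of nut_a, nut_b, nut_c, nut_brass in the frame of tray above 0.076 m).
It fails at once if the brass nut is shifted by more than 40 mm (distance of nut_brass from where it was at the start of the episode above 0.04 m).
It fails at once if one of the other things on the bench is moved by more than 25 mm (distance of any of holder_0, holder_2, marker, pliers, caliper from where it was at the start of the episode above 0.025 m).
It also fails if it takes over 48 s, if anything falls off the work surface, if the arm or the gripper's body presses on something with over 40 N, if the wrist force passes 120 N, or if a joint passes its speed limit or range.

## Robot

A 7-joint arm with a two-finger parallel gripper is mounted at the origin on a cart in front of the work surface, level with it; the furniture and walls round the work are solid. World frame = base frame: x ahead of the robot, y to its left, z up, the work surface at z = 0. Lengths are in m, angles in rad, forces in N, time in s.
With the tool pointing down it reaches from about 0.425 to 0.875 m from the base axis. Payload 4.7 kg.
Tool frame: the origin (TCP) lies at the very end of the fingers, on their centre line; the grasp point (between the pads) lies 19 mm behind it; z points along the fingers, y is the line along which they close (so a half turn about z gives the same grasp; the last joint's range is limited). The gripper opens to 85 mm and grips with 20 to 120 N. Pads are 22 mm wide; open, the fingers measure 114 mm over their backs; the gripper's body (76 mm by 85 mm) begins 54 mm behind the grasp point. The pads swing forward as they close: fully open they stand 13 mm farther back than shut.
Start: joints at [1.138, 0.321, -0.07, 1.45, 0.023, 1.371, -0.057], TCP at [0.281, -0.586, 0.231] pointing down, gripper open.
Joint ranges: [-2.86, 2.86], [-0.3, 2.09], [-1.38, 1.24], [0.06, 2.45], [-1.56, 4.7], [0.09, 2.05], [-2.69, 2.69]. Speed limits (rad/s): [2.57, 2.57, 3.14, 3.14, 3.14, 3.14, 3.14].

## Interface

Orientations are given as [roll, pitch, yaw] about the fixed x, y, z axes, in that order (R = Rz(yaw) Ry(pitch) Rx(roll)).
In Python, from bench import * gives the robot as it stands.
- The arm moves only by the tool drive_tool, never from a script. Its argument "moves" is a list of rows, each a list of 3 entries, a list of its own where there are three numbers: the finger opening in mm, from 0 to 85.4, then the shift along the world's x, y, z in units of 40 mm (1.0 is 40 mm), then the turn, a rotation vector about the world's x, y, z in degrees. In form: [[gripper, [dx, dy, dz], [wx, wy, wz]], ...]. A call has exactly 8 rows; each row is the pose to reach, as a shift and turn from the pose commanded when the call began; what a row does not reach only later rows make up. A row lasts 1/12 s, in which the tool goes at most 41.7 mm and 7.16 degrees, less where a joint would pass 70% of its speed; a pose out of reach is approached as far as the arm can. A call with a gripper value outside its range is refused whole. The fingers move at their own pace and stop on an object; "grip_force" is the grip in N (left out, the last holds). Time passes only in rows, so rows that repeat a pose let the fingers close, or fill a call up. It gives the time, the measured TCP pose, the force, the opening and the grip force at its end, in the units of the state.
- state(): the state, without advancing time (a new reading comes with each control period).
- capture(name): name is "side" or "top" or "wrist"; returns a dict with "image" (384x512x3 uint8, red, green, blue), "depth" (384x512 float32, m along the optical axis (not along the pixel's ray), 0 where there is no reading), "vertical_fov" (degrees; the focal length in pixels is half the picture's height over the tangent of half this angle, whatever the lens; pixels are square), "cx", "cy" (the principal point, pixels), "R" (3x3) and "t" (3): a world point X has camera coordinates R X + t. Camera axes: x right, y down, z forward; pixel columns grow to the right and rows downward; lengths in m; the calibration is good to about 2 mm. A picture is of the moment at which its call begins.
- finish_job(): hands the job in; it is judged then, once.
Trained networks look in a picture, given as the dict that the camera call returned (one of the last four; its "shot" number tells which), for a name from the list of things; names that differ only in an ending like _2 or _b are one class to them, and where a whole thing is asked for, a point or a joint stands for the part that bears it (a point fixed in the world has none). Each returns a list of dicts, best first, with "score" (0 to 1); they miss things now and then, are a little off and sometimes report something else, mostly with a low value. They report only what shows in the picture. A call takes as long as a camera call.
- boxes_of(picture, target): "bbox" ([left, top, width, height] in pixels, round what is visible of it).
- cut_out(picture, target): "pixels" (384x512 bool, what is visible of it) and "bbox" ([left, top, width, height] in pixels, round what is visible of it).
- place_of(picture, target): "centre" ([column, row] in pixels: a listed point, or the origin of a listed thing).
The state is a dict: "clock": time; "qpos": joint angles; "qd": joint speeds; "joint_torque": joint torques, N m; "tool_pos": TCP position; "tool_rot": TCP orientation; "force": force on the tool from outside, world axes, zero at the start; "ft_torque": the same for the moment, N m; "width": opening from 0.0 (shut) to 1.0 (fully open); "finger_force": force on a finger pad.
Only numpy, scipy, OpenCV 4.12 (cv2) and the standard library are available. Lean on these libraries where they do the work, as an engineer would, in place of code of your own. Each camera call takes 0.05 s, during which the arm holds its last target. There are 200 camera calls.

## Working session

There is one attempt and no reset: what is moved stays moved. The work goes in short steps, Python scripts to look and compute and a tool call to move; the robot and the scene stay as the last step left them, time stands still between calls to the robot, and variables do not carry over. Pictures are saved under pics/ and viewed, at most 10 in all, crops included, and the job is handed in when it is done.

Besides the shell and the picture viewer there is one more tool, called after "Emit:" as name([rows], argument=value, ...), one row to a line, values as JSON. drive_tool: Moves the arm, as the interface text tells. Its arguments: {"type":"object","properties":{"moves":{"type":"array"},"grip_force":{"type":"number"}},"required":["moves"]}

```bash
mkdir -p pics
cat > h.py <<'E'
from bench import *
import numpy as np, cv2
def ray(p,u,v):
    f=p["image"].shape[0]/2/np.tan(np.radians(p["vertical_fov"])/2)
    R=np.array(p["R"]);t=np.array(p["t"])
    d=R.T@np.array([(u-p["cx"])/f,(v-p["cy"])/f,1]); return -R.T@t,d
def atz(p,u,v,z):
    c,d=ray(p,u,v); return c+d*(z-c[2])/d[2]
def proj(p,X):
    f=p["image"].shape[0]/2/np.tan(np.radians(p["vertical_fov"])/2)
    c=np.array(p["R"])@np.array(X)+np.array(p["t"]); return np.array([p["cx"]+f*c[0]/c[2],p["cy"]+f*c[1]/c[2]])
def save(p,n): cv2.imwrite("pics/"+n,p["image"][:,:,::-1])
E
python3 - <<'E'
from h import *
s=state(); print(s["clock"],s["tool_pos"],s["tool_rot"],s["width"])
t=capture("top"); sd=capture("side")
save(t,"top0.png"); save(sd,"side0.png")
for n in ["nut_a","nut_brass","tray","trough","tray_lid","lid_edge"]:
  for q in place_of(t,n)[:5]: print(n,q["score"],q["centre"],atz(t,*q["centre"],{"trough":.005,"tray":0}.get(n,.059)).round(4))
print(-np.array(t["R"]).T@t["t"], -np.array(sd["R"]).T@sd["t"])
E
```

```text
0.0 [ 0.28061368 -0.58573781  0.23024458] [-3.13972470e+00  9.48854538e-05  4.46892177e-01] 0.9982647679897403
nut_a 0.61 [257.1, 203.4] [0.5421 0.0271 0.059 ]
nut_a 0.48 [258.2, 185.0] [0.6024 0.0226 0.059 ]
nut_a 0.45 [248.0, 221.1] [0.485  0.0573 0.059 ]
nut_brass 0.53 [304.2, 197.1] [ 0.5606 -0.1267  0.059 ]
nut_brass 0.47 [262.3, 170.7] [0.6496 0.0085 0.059 ]
tray 0.88 [261.7, 198.2] [0.564  0.0109 0.    ]
trough 0.58 [284.2, 200.3] [ 0.5554 -0.0654  0.005 ]Traceback (most recent call last):
  File "<stdin>", line 6, in <module>
ValueError: it knows: caliper, holder, lid_edge, marker, nut, nut_brass, pliers, tray, trough
```

View pics/top0.png

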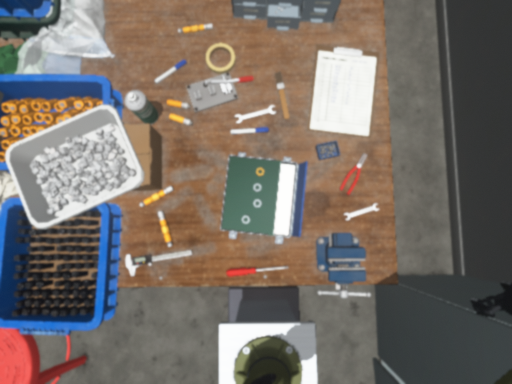

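View pics/side0.png

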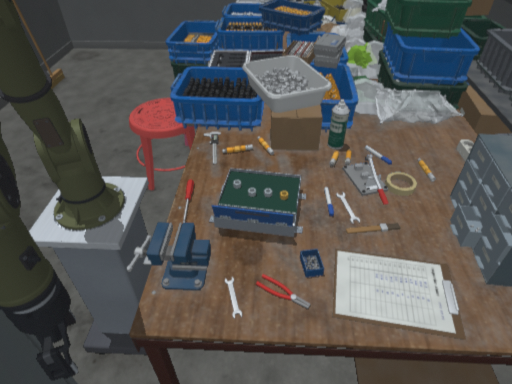

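Top view: the green deck spans columns 222–275 and rows 156–237. The brass nut is at (262,171) and the steel nuts at (258,185), (257,203) and (248,221). The white trough is right of the deck, at about column 285, and the lid leans at about column 300. The side view agrees. I'll go above the tray for a close look.

Emit:
drive_tool([
  [12,[6.2,15.4,3.5],[0,0,64]],
  [12,[6.2,15.4,3.5],[0,0,64]],
  [12,[6.2,15.4,3.5],[0,0,64]],
  [12,[6.2,15.4,3.5],[0,0,64]],
  [12,[6.2,15.4,3.5],[0,0,64]],
  [12,[6.2,15.4,3.5],[0,0,64]],
  [12,[6.2,15.4,3.5],[0,0,64]],
  [12,[6.2,15.4,3.5],[0,0,64]],
])

```text
clock: 0.97
tool_pos: [0.4029, -0.2817, 0.3007]
tool_rot: [3.141, 0.001, 1.453]
force: [0.2, -0.6, -0.0]
width: 0.144
finger_force: 0.0
```

Emit:
drive_tool([
  [12,[3.0,7.4,1.7],[0,0,5]],
  [12,[3.0,7.4,1.7],[0,0,5]],
  [12,[3.0,7.4,1.7],[0,0,5]],
  [12,[3.0,7.4,1.7],[0,0,5]],
  [12,[3.0,7.4,1.7],[0,0,5]],
  [12,[3.0,7.4,1.7],[0,0,5]],
  [12,[3.0,7.4,1.7],[0,0,5]],
  [12,[3.0,7.4,1.7],[0,0,5]],
])

```text
clock: 1.63
tool_pos: [0.5231, 0.0156, 0.3692]
tool_rot: [3.14, -0.0, 1.536]
force: [1.9, -1.0, 0.2]
width: 0.141
finger_force: 0.0
```

Run:
```python
from h import *
s=state(); print(s["clock"],s["tool_pos"],s["tool_rot"],s["width"])
w=capture("wrist"); save(w,"w0.png"); np.save("w0.npy",w,allow_pickle=True)
print(w["cx"],w["cy"],w["vertical_fov"],-np.array(w["R"]).T@w["t"],np.array(w["R"]).round(2))
for n in ["nut_a","nut_brass","tray","trough","lid_edge"]:
  for q in place_of(w,n)[:5]: print(n,q["score"],q["centre"],atz(w,*q["centre"],{"trough":.005,"tray":0,"lid_edge":.11}.get(n,.059)).round(4))
```

```text
1.6333 [0.52309871 0.01562755 0.36922308] [ 3.13982759e+00 -1.98499461e-04  1.53589571e+00] 0.1409953049666425
256.7417842623708 192.88902530618628 59.5270038083141 [0.52507891 0.08795075 0.51164452] [[ 1.   -0.04  0.  ]
 [-0.03 -0.96  0.28]
 [-0.01 -0.28 -0.96]]
nut_a 0.67 [307.8, 137.7] [0.5924 0.0297 0.059 ]
nut_a 0.53 [268.4, 140.9] [0.5395 0.0272 0.059 ]
nut_brass 0.83 [344.8, 147.7] [0.6425 0.0144 0.059 ]
nut_brass 0.54 [283.6, 145.9] [0.5598 0.0198 0.059 ]
tray 0.59 [282.4, 143.2] [0.5625 0.0151 0.    ]
trough 0.55 [282.0, 194.8] [ 0.5605 -0.0654  0.005 ]
lid_edge 0.88 [282.5, 254.6] [ 0.5526 -0.116   0.11  ]
```

View pics/w0.png

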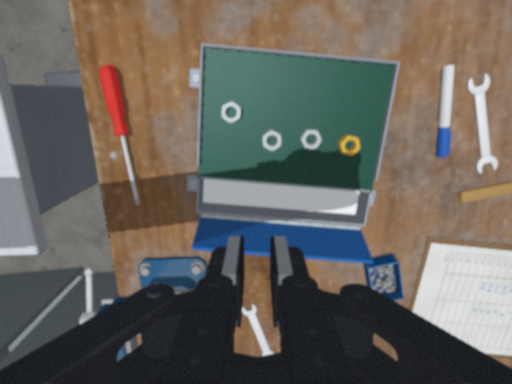

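Wrist view: the steel nuts are at (231,112), (272,141) and (311,139), and the brass nut at (350,145). The tray's far rim runs from (203,45) to (397,62), with the trough at rows 180–225. I'll fit the tray frame and measure the nuts' top faces.

Run:
```python
from h import *
from scipy.optimize import least_squares
w=np.load("w0.npy",allow_pickle=True).item(); im=w["image"]; hsv=cv2.cvtColor(im,cv2.COLOR_RGB2HSV)
g=((hsv[...,0]>55)&(hsv[...,0]<95)&(hsv[...,1]>80)).astype(np.uint8); g[:40]=0;g[:,:195]=0;g[190:]=0;g[:,405:]=0
g=cv2.morphologyEx(g,cv2.MORPH_CLOSE,np.ones((25,25)))
# deck visible edges at z=.05 (left x=-122 and trough edge y=-50)
c=max(cv2.findContours(g,0,1)[0],key=cv2.contourArea); q=cv2.approxPolyDP(c,8,True)[:,0]
for p in q: print(p,atz(w,*p,.05).round(4))
# nuts
B=[(231,112),(272,141),(311,139),(350,145)]
nn=[]
for b in B:
    x,y=b; sub=hsv[y-15:y+16,x-15:x+16]; m=~((sub[...,0]>55)&(sub[...,0]<95)&(sub[...,1]>70)); m&=sub[...,2]>110
    n,l,st,ce=cv2.connectedComponentsWithStats(m.astype(np.uint8)); i=1+np.argmax(st[1:,4])
    P=cv2.minEnclosingCircle(np.argwhere(l==i).astype(np.float32)); cc=np.array([P[0][1]+x-15,P[0][0]+y-15])
    X=atz(w,*cc,.066); nn.append(X); print("nut",cc,P[1],X.round(4))
# rim top outer corners, and trough edge pixels -> tray pose
obs=[((203,45),(-.122,.122,.062)),((397,62),(.122,.122,.062)),((199,218),(-.122,-.103,.05)),((363,228),(.122,-.103,.05))]
def T(v,X): c,s=np.cos(v[2]),np.sin(v[2]); return np.array([v[0]+c*X[0]-s*X[1],v[1]+s*X[0]+c*X[1],X[2]])
r=least_squares(lambda v:np.concatenate([proj(w,T(v,X))-p for p,X in obs]),[.56,.01,0],loss="soft_l1")
v=r.x; print(v,r.fun.round(1)); np.save("tray.npy",v)
c,s=np.cos(v[2]),np.sin(v[2])
for X in nn: d=X[:2]-v[:2]; print("tray",(c*d[0]+s*d[1]).round(4),(-s*d[0]+c*d[1]).round(4))
print("lidedge",T(v,(0,-.137,.11)))
```

```text
[205  53] [0.4617 0.1407 0.05  ]
[199 175] [ 0.4407 -0.0185  0.05  ]
[370 188] [ 0.683  -0.0461  0.05  ]
[392  66] [0.7016 0.1168 0.05  ]
nut [230.  111.5] 12.54003620147705 [0.4906 0.0678 0.066 ]
nut [271. 140.] 12.041694641113281 [0.5427 0.0292 0.066 ]
nut [310.9296875 138.2578125] 11.404985427856445 [0.5955 0.0297 0.066 ]
nut [349.19565201 144.28260899] 11.42607593536377 [0.6463 0.0199 0.066 ]
[ 0.56809909  0.01208957 -0.11592426] [-0.4  1.1  0.3  1.1 -0.6 -4.4  0.8 -1.9]
tray -0.0834 0.0463
tray -0.0272 0.0141
tray 0.0251 0.0206
tray 0.0768 0.0168
lidedge [ 0.55225302 -0.12399093  0.11      ]
```

```bash
cat >> h.py <<'E'
v=np.load("tray.npy")
def W(x,y,z=0): c,s=np.cos(v[2]),np.sin(v[2]); return np.array([v[0]+c*x-s*y,v[1]+s*x+c*y,z])
def go(*pts,start=None):
    p=np.array(state()["tool_pos"]) if start is None else np.array(start)
    for q in pts: print(q, W(*q).round(4), "units from now", ((W(*q)-p)/.04).round(2))
E
python3 - <<'E'
from h import *
s=state(); print(s["tool_pos"],s["tool_rot"])
go((-.029,.05,.12),(-.029,.05,.056),(-.029,-.05,.056),(-.029,-.05,.09),(.024,.056,.09),(.024,.056,.056),(.024,-.05,.056),(-.085,.082,.09),(-.085,.082,.056),(-.085,-.05,.056))
E
```

```text
[0.52234094 0.01069056 0.36767026] [-3.14080902e+00  9.06483777e-04  1.53189204e+00]
(-0.029, 0.05, 0.12) [0.5451 0.0651 0.12  ] units from now [ 0.57  1.36 -6.19]
(-0.029, 0.05, 0.056) [0.5451 0.0651 0.056 ] units from now [ 0.57  1.36 -7.79]
(-0.029, -0.05, 0.056) [ 0.5335 -0.0342  0.056 ] units from now [ 0.28 -1.12 -7.79]
(-0.029, -0.05, 0.09) [ 0.5335 -0.0342  0.09  ] units from now [ 0.28 -1.12 -6.94]
(0.024, 0.056, 0.09) [0.5984 0.0649 0.09  ] units from now [ 1.9   1.36 -6.94]
(0.024, 0.056, 0.056) [0.5984 0.0649 0.056 ] units from now [ 1.9   1.36 -7.79]
(0.024, -0.05, 0.056) [ 0.5862 -0.0404  0.056 ] units from now [ 1.6  -1.28 -7.79]
(-0.085, 0.082, 0.09) [0.4932 0.1034 0.09  ] units from now [-0.73  2.32 -6.94]
(-0.085, 0.082, 0.056) [0.4932 0.1034 0.056 ] units from now [-0.73  2.32 -7.79]
(-0.085, -0.05, 0.056) [ 0.4779 -0.0277  0.056 ] units from now [-1.11 -0.96 -7.79]
```

Emit:
drive_tool([
  [12,[0.57,1.36,-1],[0,0,-4.5]],
  [12,[0.57,1.36,-2],[0,0,-4.5]],
  [12,[0.57,1.36,-3],[0,0,-4.5]],
  [12,[0.57,1.36,-4],[0,0,-4.5]],
  [12,[0.57,1.36,-5],[0,0,-4.5]],
  [12,[0.57,1.36,-6.0],[0,0,-4.5]],
  [12,[0.57,1.36,-6.2],[0,0,-4.5]],
  [12,[0.57,1.36,-6.2],[0,0,-4.5]],
])

```text
clock: 2.6
tool_pos: [0.5411, 0.0636, 0.1144]
tool_rot: [-3.131, 0.002, 1.452]
force: [-0.5, -0.7, -0.2]
width: 0.141
finger_force: 0.0
```

Run:
```python
from h import *
w=capture("wrist"); save(w,"w1.png")
s=state(); print(s["clock"],s["tool_pos"],s["tool_rot"],s["width"])
go((-.029,.05,.056),(-.029,-.05,.056))
for q in place_of(w,"nut_a"): print(q["score"],q["centre"],atz(w,*q["centre"],.059).round(4))
for q in place_of(w,"nut_brass"): print(q["score"],q["centre"],atz(w,*q["centre"],.059).round(4))
```

```text
2.65 [0.54335717 0.0643937  0.11765882] [-3.13603645e+00  1.38803465e-03  1.45277231e+00] 0.14425606826205167
(-0.029, 0.05, 0.056) [0.5451 0.0651 0.056 ] units from now [ 0.04  0.02 -1.54]
(-0.029, -0.05, 0.056) [ 0.5335 -0.0342  0.056 ] units from now [-0.25 -2.47 -1.54]
0.87 [181.8, 218.0] [0.493  0.0667 0.059 ]
0.71 [342.9, 256.8] [0.5922 0.0283 0.059 ]
0.6 [264.9, 268.9] [0.541  0.0253 0.059 ]
0.71 [424.2, 263.9] [0.6445 0.0172 0.059 ]
```

View pics/w1.png

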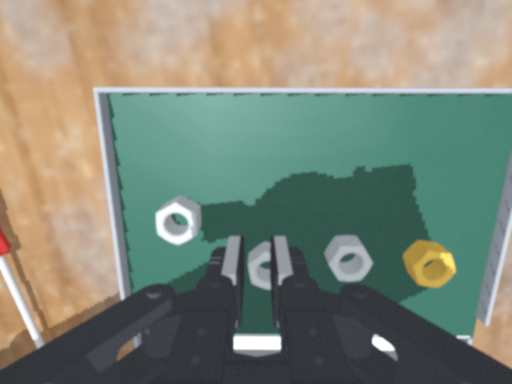

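The wrist view shows the fingers centred behind the middle steel nut, at (265,265). The other steel nuts are at (180,220) and (348,258), with brass at (430,263). Next I lower and push.

Emit:
drive_tool([
  [12,[0.03,0.02,-0.8],[0,0,0]],
  [12,[0.03,0.02,-1.5],[0,0,0]],
  [12,[0.03,0.02,-1.54],[0,0,0]],
  [12,[0.0,-0.25,-1.54],[0,0,0]],
  [12,[-0.03,-0.45,-1.54],[0,0,0]],
  [12,[-0.05,-0.65,-1.54],[0,0,0]],
  [12,[-0.08,-0.85,-1.54],[0,0,0]],
  [12,[-0.1,-1.05,-1.54],[0,0,0]],
])

```text
clock: 3.42
tool_pos: [0.5423, 0.0233, 0.06]
tool_rot: [3.139, 0.0, 1.454]
force: [-0.0, 0.8, 1.4]
width: 0.142
finger_force: 0.2
```

Emit:
drive_tool([
  [12,[-0.02,-0.2,0],[0,0,0]],
  [12,[-0.05,-0.4,0],[0,0,0]],
  [12,[-0.07,-0.6,0],[0,0,0]],
  [12,[-0.09,-0.8,0],[0,0,0]],
  [12,[-0.12,-1.0,0],[0,0,0]],
  [12,[-0.14,-1.2,0],[0,0,0]],
  [12,[-0.16,-1.4,0],[0,0,0]],
  [12,[-0.17,-1.45,0],[0,0,0]],
])

```text
clock: 4.08
tool_pos: [0.5344, -0.0354, 0.0583]
tool_rot: [-3.141, 0.001, 1.453]
force: [-0.2, 0.5, -0.8]
width: 0.143
finger_force: 0.0
```

Run:
```python
from h import *
s=state(); print(s["clock"],s["tool_pos"],s["tool_rot"],s["width"])
go((-.029,-.05,.09),(.022,.058,.09),(.022,.058,.056),(.022,-.05,.056))
```

```text
4.0833 [ 0.53438262 -0.03540856  0.05830675] [-3.14129154e+00  9.46496331e-04  1.45348751e+00] 0.1429324641984093
(-0.029, -0.05, 0.09) [ 0.5335 -0.0342  0.09  ] units from now [-0.02  0.03  0.79]
(0.022, 0.058, 0.09) [0.5967 0.0672 0.09  ] units from now [1.56 2.56 0.79]
(0.022, 0.058, 0.056) [0.5967 0.0672 0.056 ] units from now [ 1.56  2.56 -0.06]
(0.022, -0.05, 0.056) [ 0.5842 -0.0401  0.056 ] units from now [ 1.24 -0.12 -0.06]
```

Emit:
drive_tool([
  [12,[0,0.1,1.0],[0,0,0]],
  [12,[0.4,0.7,1.1],[0,0,0]],
  [12,[0.9,1.5,1.1],[0,0,0]],
  [12,[1.4,2.3,1.1],[0,0,0]],
  [12,[1.56,2.58,1.1],[0,0,0]],
  [12,[1.56,2.58,0.7],[0,0,0]],
  [12,[1.56,2.58,0.0],[0,0,0]],
  [12,[1.56,2.58,-0.06],[0,0,0]],
])

```text
clock: 4.75
tool_pos: [0.5938, 0.0696, 0.0517]
tool_rot: [-3.134, 0.001, 1.457]
force: [-1.1, -1.1, -0.3]
width: 0.143
finger_force: 0.0
```

Run:
```python
from h import *
w=capture("wrist"); save(w,"w2.png")
s=state(); print(s["clock"],s["tool_pos"],s["tool_rot"],s["width"])
go((.022,.058,.056),(.022,-.05,.056))
```

```text
4.8 [0.59420577 0.0693398  0.05293296] [-3.13491219e+00  1.25738216e-03  1.45602218e+00] 0.13959929338039165
(0.022, 0.058, 0.056) [0.5967 0.0672 0.056 ] units from now [ 0.06 -0.05  0.08]
(0.022, -0.05, 0.056) [ 0.5842 -0.0401  0.056 ] units from now [-0.25 -2.74  0.08]
```

View pics/w2.png

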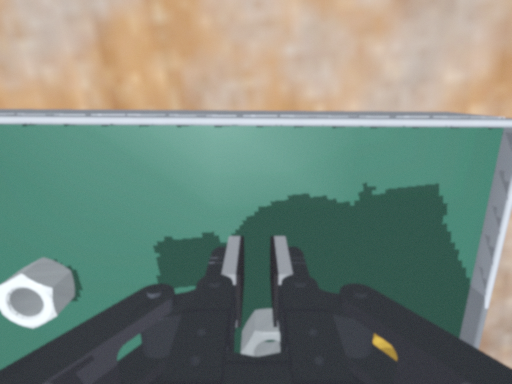

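The wrist view shows nut c directly ahead of the fingers at (262,335). Nut a is at (35,292), and brass is to the right at (385,347) and clear. Now the push.

Emit:
drive_tool([
  [12,[-0.01,-0.2,0.02],[0,0,0]],
  [12,[-0.03,-0.4,0.03],[0,0,0]],
  [12,[-0.05,-0.6,0.03],[0,0,0]],
  [12,[-0.07,-0.8,0.03],[0,0,0]],
  [12,[-0.09,-1.0,0.03],[0,0,0]],
  [12,[-0.12,-1.2,0.03],[0,0,0]],
  [12,[-0.14,-1.4,0.03],[0,0,0]],
  [12,[-0.16,-1.6,0.03],[0,0,0]],
])

```text
clock: 5.47
tool_pos: [0.5906, 0.0049, 0.0575]
tool_rot: [3.141, 0.0, 1.455]
force: [0.3, 0.1, -0.3]
width: 0.135
finger_force: 0.2
```

Emit:
drive_tool([
  [12,[-0.02,-0.2,0],[0,0,0]],
  [12,[-0.04,-0.4,0],[0,0,0]],
  [12,[-0.06,-0.6,0],[0,0,0]],
  [12,[-0.08,-0.8,0],[0,0,0]],
  [12,[-0.1,-1.0,0],[0,0,0]],
  [12,[-0.12,-1.15,0],[0,0,0]],
  [12,[-0.12,-1.15,0],[0,0,0]],
  [12,[-0.12,-1.0,1.0],[0,0,0]],
])

```text
clock: 6.13
tool_pos: [0.5801, -0.0365, 0.0904]
tool_rot: [-3.127, 0.0, 1.452]
force: [-1.2, -1.4, 0.7]
width: 0.141
finger_force: 0.0
```

Run:
```python
from h import *
s=state(); print(s["clock"],s["tool_pos"],s["tool_rot"],s["width"])
go((-.081,.085,.10),(-.081,.085,.056),(-.081,-.05,.056))
```

```text
6.1333 [ 0.58010263 -0.03649727  0.09035057] [-3.12747168e+00  4.71701076e-04  1.45238390e+00] 0.1410127651521011
(-0.081, 0.085, 0.1) [0.4975 0.1059 0.1   ] units from now [-2.07  3.56  0.24]
(-0.081, 0.085, 0.056) [0.4975 0.1059 0.056 ] units from now [-2.07  3.56 -0.86]
(-0.081, -0.05, 0.056) [ 0.4819 -0.0282  0.056 ] units from now [-2.46  0.21 -0.86]
```

Emit:
drive_tool([
  [12,[-0.4,0.8,0.4],[0,0,0]],
  [12,[-0.8,1.5,0.4],[0,0,0]],
  [12,[-1.3,2.3,0.4],[0,0,0]],
  [12,[-1.8,3.1,0.4],[0,0,0]],
  [12,[-2.07,3.56,0.4],[0,0,0]],
  [12,[-2.07,3.56,0.2],[0,0,0]],
  [12,[-2.07,3.56,-0.5],[0,0,0]],
  [12,[-2.07,3.56,-0.84],[0,0,0]],
])

```text
clock: 6.8
tool_pos: [0.5024, 0.1082, 0.0622]
tool_rot: [-3.141, 0.001, 1.457]
force: [-0.1, -1.2, -0.9]
width: 0.141
finger_force: 0.0
```

Run:
```python
from h import *
w=capture("wrist"); save(w,"w3.png")
s=state(); print(s["clock"],s["tool_pos"],s["tool_rot"],s["width"])
go((-.081,.085,.056),(-.081,-.05,.056))
```

```text
6.85 [0.50055644 0.10756722 0.05982905] [-3.13649549e+00  1.33893825e-03  1.45599004e+00] 0.14229874054641048
(-0.081, 0.085, 0.056) [0.4975 0.1059 0.056 ] units from now [-0.08 -0.04 -0.1 ]
(-0.081, -0.05, 0.056) [ 0.4819 -0.0282  0.056 ] units from now [-0.47 -3.39 -0.1 ]
```

View pics/w3.png

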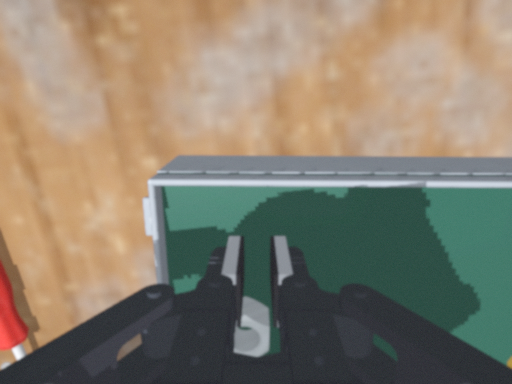

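Nut a is just ahead of the fingers at (253,327), and the fingers are inside the rim. Now the push.

Emit:
drive_tool([
  [12,[-0.05,-0.1,-0.05],[0,0,0]],
  [12,[-0.07,-0.3,-0.05],[0,0,0]],
  [12,[-0.09,-0.5,-0.05],[0,0,0]],
  [12,[-0.11,-0.7,-0.05],[0,0,0]],
  [12,[-0.14,-0.9,-0.05],[0,0,0]],
  [12,[-0.17,-1.1,-0.05],[0,0,0]],
  [12,[-0.2,-1.3,-0.05],[0,0,0]],
  [12,[-0.23,-1.5,-0.05],[0,0,0]],
])

```text
clock: 7.52
tool_pos: [0.4939, 0.0473, 0.062]
tool_rot: [3.141, 0.0, 1.455]
force: [0.8, 0.7, -0.1]
width: 0.136
finger_force: 0.1
```

Emit:
drive_tool([
  [12,[-0.02,-0.2,0],[0,0,0]],
  [12,[-0.05,-0.4,0],[0,0,0]],
  [12,[-0.07,-0.6,0],[0,0,0]],
  [12,[-0.1,-0.8,0],[0,0,0]],
  [12,[-0.12,-1.0,0],[0,0,0]],
  [12,[-0.15,-1.2,0],[0,0,0]],
  [12,[-0.18,-1.4,0],[0,0,0]],
  [12,[-0.2,-1.6,0],[0,0,0]],
])

```text
clock: 8.18
tool_pos: [0.4857, -0.0165, 0.0617]
tool_rot: [-3.142, 0.0, 1.456]
force: [-0.4, 0.4, 0.4]
width: 0.139
finger_force: 0.0
```

Emit:
drive_tool([
  [12,[-0.02,-0.15,0],[0,0,0]],
  [12,[-0.03,-0.3,0],[0,0,0]],
  [12,[-0.03,-0.35,0],[0,0,0]],
  [12,[-0.03,-0.3,0.5],[0,0,0]],
  [12,[0,0.5,1.5],[0,0,0]],
  [12,[0.5,1.3,2.5],[0,0,0]],
  [12,[0.8,1.8,3.5],[0,0,0]],
  [12,[0.8,1.8,4.0],[0,0,0]],
])

```text
clock: 8.85
tool_pos: [0.517, 0.0584, 0.2199]
tool_rot: [-3.141, -0.001, 1.459]
force: [1.5, 0.2, 0.2]
width: 0.14
finger_force: 0.0
```

Run:
```python
from h import *
w=capture("wrist"); save(w,"w4.png")
s=state(); print(s["clock"],s["tool_pos"],s["tool_rot"],s["width"])
for n in ("nut_a","nut_brass"):
  for q in place_of(w,n): print(n,q["score"],q["centre"],atz(w,*q["centre"],.059 if n!="nut_a" else .014).round(4))
for q in place_of(w,"lid_edge"): print(q["score"],q["centre"],atz(w,*q["centre"],.11).round(4))
```

```text
8.9 [0.52242088 0.06150328 0.22859981] [ 3.12876794 -0.00405062  1.46140043] 0.13956034675624163
nut_a 0.6 [318.9, 270.8] [ 0.5743 -0.0728  0.014 ]
nut_brass 0.65 [399.2, 201.8] [0.6481 0.0181 0.059 ]
nut_brass 0.43 [303.5, 261.9] [ 0.5532 -0.0349  0.059 ]
0.53 [396.6, 203.3] [0.6253 0.0359 0.11  ]
```

View pics/w4.png

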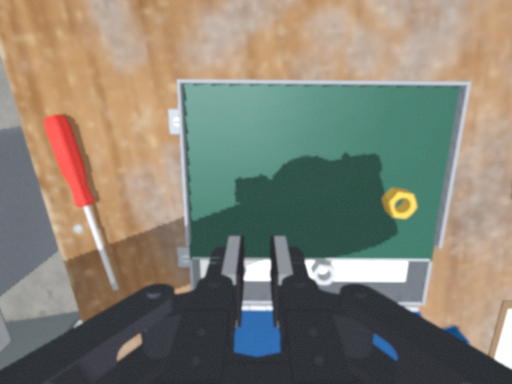

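Brass is unmoved at (399,203) and one nut is in the trough at (321,272). The hand hides the rest of the trough. I'll move to outside the lid, high up, and look down into it from there.

Run:
```python
from h import *
go((0,-.175,.25),(0,-.175,.095))
```

```text
(0, -0.175, 0.25) [ 0.5479 -0.1617  0.25  ] units from now [ 0.74 -5.45  0.75]
(0, -0.175, 0.095) [ 0.5479 -0.1617  0.095 ] units from now [ 0.74 -5.45 -3.12]
```

Emit:
drive_tool([
  [6,[0.1,-0.7,0.5],[0,0,0]],
  [6,[0.2,-1.6,0.5],[0,0,0]],
  [6,[0.3,-2.5,0.5],[0,0,0]],
  [6,[0.4,-3.4,0.5],[0,0,0]],
  [6,[0.6,-4.3,0.5],[0,0,0]],
  [6,[0.7,-5.2,0.5],[0,0,0]],
  [6,[0.7,-5.45,0.5],[0,0,0]],
  [6,[0.7,-5.45,0.5],[0,0,0]],
])

```text
clock: 9.72
tool_pos: [0.5433, -0.1679, 0.2362]
tool_rot: [-3.137, 0.0, 1.447]
force: [0.1, 1.4, -0.1]
width: 0.07
finger_force: 0.0
```

Run:
```python
from h import *
w=capture("wrist"); save(w,"w5.png")
s=state(); print(s["clock"],s["tool_pos"],s["tool_rot"],s["width"])
for th in (2.05,): 
  for x in (-.119,.119): print(proj(w,W(x,-.106+.071*np.cos(th),.05+.071*np.sin(th))))
go((0,-.175,.25),(0,-.175,.095))
```

```text
9.7667 [ 0.54378903 -0.16445238  0.23669351] [-3.13799296e+00 -1.25291494e-03  1.45126439e+00] 0.06534984509920234
[110.87070344 134.30538814]
[414.60689751 132.09730121]
(0, -0.175, 0.25) [ 0.5479 -0.1617  0.25  ] units from now [0.1  0.07 0.33]
(0, -0.175, 0.095) [ 0.5479 -0.1617  0.095 ] units from now [ 0.1   0.07 -3.54]
```

View pics/w5.png

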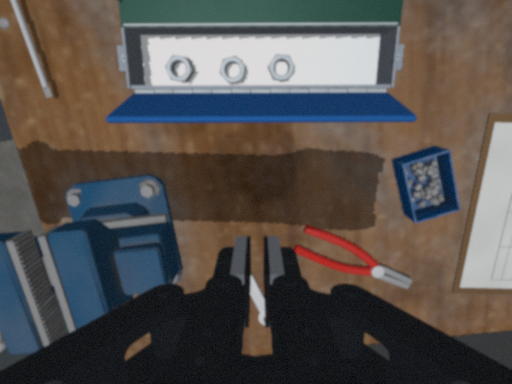

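All three steel nuts lie in the trough, at (180,68), (232,68) and (281,66). The lid's edge runs along row 120, columns 108–414. The vise jaw on the left reaches column 180, so I'll check clearance with depth before descending.

Run:
```python
from h import *
w=capture("wrist"); D=w["depth"]; 
u,vv=np.meshgrid(np.arange(512),np.arange(384)); f=192/np.tan(np.radians(w["vertical_fov"])/2)
C=np.stack([(u-w["cx"])/f*D,(vv-w["cy"])/f*D,D],-1)-np.array(w["t"]); P=C@np.array(w["R"]); ok=D>0
m=ok&(u<200)&(vv>170)&(P[...,2]>.02)&(P[...,2]<.17)
for z in (.02,.04,.06,.08,.1,.12,.14): 
  k=m&(P[...,2]>=z)&(P[...,2]<z+.02)
  if k.sum()>20: print("vise",z,k.sum(),P[k][:,0].max().round(3),P[k][:,1].max().round(3))
hsv=cv2.cvtColor(w["image"],cv2.COLOR_RGB2HSV); k=ok&(vv>90)&(vv<125)&(u>100)&(u<420)&(hsv[...,0]>100)&(hsv[...,0]<130)&(hsv[...,1]>150)
q=P[k]; c,s=np.cos(v[2]),np.sin(v[2]); d=q[:,:2]-v[:2]; ty=-s*d[:,0]+c*d[:,1]
for lo in np.arange(.04,.125,.01):
  j=(q[:,2]>=lo)&(q[:,2]<lo+.01)
  if j.sum()>10: print("lid z",lo.round(3),ty[j].mean().round(4),j.sum())
k=ok&(vv>65)&(vv<88)&(u>105)&(u<120);
```

```text
vise 0.02 830 0.424 -0.175
vise 0.04 1173 0.445 -0.196
vise 0.06 869 0.445 -0.209
vise 0.08 1308 0.446 -0.188
vise 0.1 4507 0.447 -0.181
vise 0.12 9102 0.402 -0.181
lid z 0.06 -0.1108 824
lid z 0.07 -0.1135 974
lid z 0.08 -0.1163 1004
lid z 0.09 -0.119 1124
lid z 0.1 -0.1217 1225
lid z 0.11 -0.1254 2157
```

Run:
```python
from h import *
print(state()["clock"],state()["tool_pos"])
go((0,-.17,.10))
P=[(0,-.106+.06*np.cos(t)-.003*np.sin(t)-.011,.05+.06*np.sin(t)+.003*np.cos(t)) for t in (1.9,1.7,1.5,1.3,1.1,.9,.7,.55,.4,.3,.2,.1,0)]
go(*[tuple(np.round(p,4)) for p in P],start=W(0,-.17,.10))
```

```text
9.8167 [ 0.54432042 -0.16210774  0.237287  ]
(0, -0.17, 0.1) [ 0.5484 -0.1568  0.1   ] units from now [ 0.1   0.13 -3.43]
(np.float64(0.0), np.float64(-0.1392), np.float64(0.1058)) [ 0.552  -0.1262  0.1058] units from now [0.09 0.76 0.14]
(np.float64(0.0), np.float64(-0.1277), np.float64(0.1091)) [ 0.5533 -0.1148  0.1091] units from now [0.12 1.05 0.23]
(np.float64(0.0), np.float64(-0.1157), np.float64(0.1101)) [ 0.5547 -0.1028  0.1101] units from now [0.16 1.35 0.25]
(np.float64(0.0), np.float64(-0.1038), np.float64(0.1086)) [ 0.5561 -0.091   0.1086] units from now [0.19 1.64 0.21]
(np.float64(0.0), np.float64(-0.0925), np.float64(0.1048)) [ 0.5574 -0.0798  0.1048] units from now [0.22 1.92 0.12]
(np.float64(0.0), np.float64(-0.0821), np.float64(0.0989)) [ 0.5586 -0.0695  0.0989] units from now [ 0.25  2.18 -0.03]
(np.float64(0.0), np.float64(-0.073), np.float64(0.0909)) [ 0.5597 -0.0604  0.0909] units from now [ 0.28  2.41 -0.23]
(np.float64(0.0), np.float64(-0.0674), np.float64(0.0839)) [ 0.5603 -0.0549  0.0839] units from now [ 0.3   2.55 -0.4 ]
(np.float64(0.0), np.float64(-0.0629), np.float64(0.0761)) [ 0.5608 -0.0504  0.0761] units from now [ 0.31  2.66 -0.6 ]
(np.float64(0.0), np.float64(-0.0606), np.float64(0.0706)) [ 0.5611 -0.0481  0.0706] units from now [ 0.32  2.72 -0.74]
(np.float64(0.0), np.float64(-0.0588), np.float64(0.0649)) [ 0.5613 -0.0463  0.0649] units from now [ 0.32  2.76 -0.88]
(np.float64(0.0), np.float64(-0.0576), np.float64(0.059)) [ 0.5614 -0.0451  0.059 ] units from now [ 0.33  2.79 -1.03]
(np.float64(0.0), np.float64(-0.057), np.float64(0.053)) [ 0.5615 -0.0445  0.053 ] units from now [ 0.33  2.81 -1.18]
```

Emit:
drive_tool([
  [0,[0.1,0.05,-0.8],[0,0,0]],
  [0,[0.1,0.05,-1.6],[0,0,0]],
  [0,[0.1,0.05,-2.4],[0,0,0]],
  [0,[0.1,0.05,-3.0],[0,0,0]],
  [0,[0.1,0.05,-3.4],[0,0,0]],
  [0,[0.1,0.1,-3.43],[0,0,0]],
  [0,[0.1,0.13,-3.43],[0,0,0]],
  [0,[0.1,0.13,-3.43],[0,0,0]],
])

```text
clock: 10.48
tool_pos: [0.5502, -0.1556, 0.1029]
tool_rot: [3.14, -0.0, 1.458]
force: [0.7, -0.2, 0.3]
width: 0.003
finger_force: 0.0
```

Emit:
drive_tool([
  [0,[0.04,0.3,0.07],[0,0,0]],
  [0,[0.07,0.6,0.14],[0,0,0]],
  [0,[0.1,0.85,0.2],[0,0,0]],
  [0,[0.12,1.05,0.23],[0,0,0]],
  [0,[0.14,1.25,0.25],[0,0,0]],
  [0,[0.17,1.45,0.24],[0,0,0]],
  [0,[0.19,1.64,0.21],[0,0,0]],
  [0,[0.21,1.8,0.17],[0,0,0]],
])

```text
clock: 11.15
tool_pos: [0.5578, -0.0843, 0.1083]
tool_rot: [3.141, -0.0, 1.456]
force: [0.8, -1.4, 1.3]
width: -0.001
finger_force: 0.4
```

Run:
```python
from h import *
w=capture("side"); cv2.imwrite("pics/s6.png",cv2.resize(w["image"][120:280,170:350,::-1],None,fx=3,fy=3))
s=state(); print(s["clock"],s["tool_pos"],s["tool_rot"],s["force"])
```

```text
11.2 [ 0.55766679 -0.08262382  0.10787018] [-3.14099955e+00 -1.32435273e-03  1.45763121e+00] [-0.3090802   1.20585575  0.79554562]
```

View pics/s6.png

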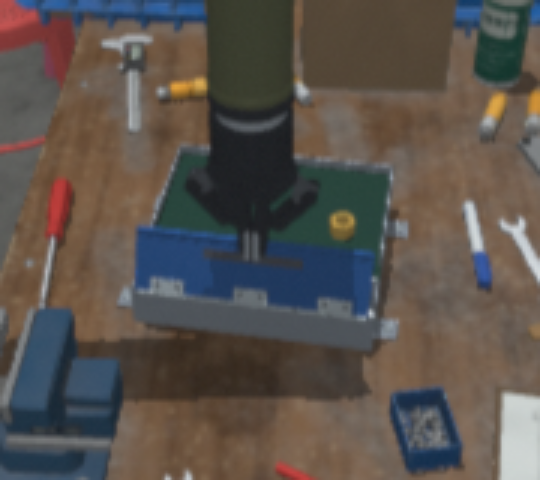

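The lid now leans past upright, and the fingertips at (255,255) are on its outer face. I'll carry on along the arc and down.

Emit:
drive_tool([
  [0,[0.01,0.1,-0.1],[0,0,0]],
  [0,[0.02,0.32,-0.23],[0,0,0]],
  [0,[0.05,0.55,-0.43],[0,0,0]],
  [0,[0.07,0.69,-0.6],[0,0,0]],
  [0,[0.08,0.8,-0.8],[0,0,0]],
  [0,[0.09,0.88,-1.0],[0,0,0]],
  [0,[0.1,0.92,-1.15],[0,0,0]],
  [0,[0.1,0.95,-1.3],[0,0,0]],
])

```text
clock: 11.87
tool_pos: [0.5614, -0.0468, 0.0554]
tool_rot: [-3.141, -0.0, 1.456]
force: [-1.4, 1.0, 0.9]
width: -0.002
finger_force: 0.2
```

Emit:
drive_tool([
  [0,[0,0,-0.05],[0,0,0]],
  [0,[0,0,-0.1],[0,0,0]],
  [0,[0,0,-0.13],[0,0,0]],
  [0,[0,0,-0.16],[0,0,0]],
  [0,[0,0,-0.18],[0,0,0]],
  [0,[0,0,-0.2],[0,0,0]],
  [0,[0,0,-0.2],[0,0,0]],
  [0,[0,0,-0.2],[0,0,0]],
])

```text
clock: 12.53
tool_pos: [0.5612, -0.0471, 0.0528]
tool_rot: [-3.14, 0.002, 1.455]
force: [-14.7, 1.7, 30.8]
width: 0.002
finger_force: 15.6
```

It presses at 31 N with the tip at z = 0.053, so the lid is seated. I'll lift clear and verify.

Emit:
drive_tool([
  [0,[0,0,0.3],[0,0,0]],
  [0,[0,0,0.8],[0,0,0]],
  [0,[0,0.1,1.6],[0,0,0]],
  [0,[0,0.2,2.5],[0,0,0]],
  [0,[0,0.2,3.4],[0,0,0]],
  [0,[0,-0.5,4.3],[0,0,0]],
  [0,[0,-1,5],[0,0,0]],
  [0,[0,-1,5],[0,0,0]],
])

```text
clock: 13.2
tool_pos: [0.5649, -0.0942, 0.2554]
tool_rot: [3.13, 0.005, 1.448]
force: [0.7, -1.2, 0.1]
width: 0.005
finger_force: 0.0
```

Run:
```python
from h import *
w=capture("wrist"); save(w,"w7.png"); D=w["depth"]
s=state(); print(s["clock"],s["tool_pos"],s["force"])
c,sn=np.cos(v[2]),np.sin(v[2])
u,vv=np.meshgrid(np.arange(512),np.arange(384)); f=192/np.tan(np.radians(w["vertical_fov"])/2)
P=(np.stack([(u-w["cx"])/f*D,(vv-w["cy"])/f*D,D],-1)-np.array(w["t"]))@np.array(w["R"])
d=P[...,:2]-v[:2]; ty=-sn*d[...,0]+c*d[...,1]; tx=c*d[...,0]+sn*d[...,1]
ok=(D>0)&(abs(tx)<.11)&(P[...,2]<.13)
for lo in np.arange(-.1,.03,.015):
  k=ok&(ty>=lo)&(ty<lo+.015)
  if k.sum()>20: print(lo.round(3),np.median(P[k][:,2]).round(4),k.sum())
for q in place_of(w,"nut_brass"): print(q["score"],q["centre"],atz(w,*q["centre"],.059).round(4))
```

```text
13.25 [ 0.56368771 -0.09140411  0.25225708] [0.35199662 0.39484669 0.06893365]
-0.1 0.053 3068
-0.085 0.0526 3163
-0.07 0.0528 3285
-0.055 0.0528 3398
-0.04 0.0501 3541
-0.025 0.0497 3620
-0.01 0.0498 3847
0.005 0.0499 3938
0.02 0.0498 4031
```

View pics/w7.png

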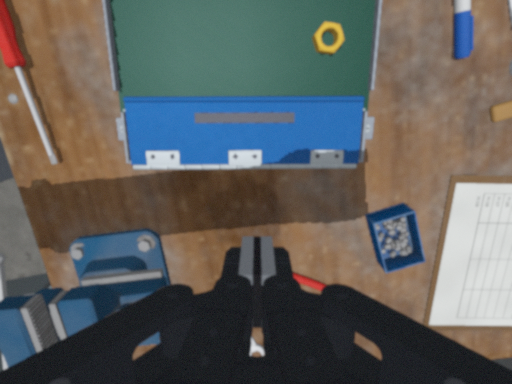

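The lid lies flat across rows 97–165 at a uniform z of 0.053. Brass is on the deck at (329,38), and the arm is clear.

```bash
python3 -c "
from bench import *
print(finish_job())"
```

```text
the job is handed in; nothing more can be done
None
```

The three steel nuts were swept into the trough, the brass nut is still in place on the deck, the lid is flat shut, and the job is handed in (the judge's result was not shown).

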